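# Feel which glass tub is full and sort the two

## Robot

A 7-joint arm with a two-finger parallel gripper is mounted at the origin on the work surface. World frame = base frame: x ahead of the robot, y to its left, z up, the work surface at z = 0. Lengths are in m, angles in degrees, forces in N, time in s.
With the tool pointing down it reaches from about 0.35 to 0.9 m from the base axis. Payload 7.2 kg.
Tool frame: the origin (TCP) lies on the centre line of the jaws, within the pads' length; the fingertips stand 14 mm ahead of it and the grasp point (between the pads) lies 5 mm behind it; z points along the fingers, y is the line along which they close (so a half turn about z gives the same grasp; the last joint's range is limited). The gripper opens to 85 mm and grips with 20 to 120 N. Pads are 22 mm wide; open, the fingers measure 114 mm over their backs; the gripper's body (76 mm by 85 mm) begins 54 mm behind the grasp point. The pads swing forward as they close: fully open they stand 13 mm farther back than shut.
Start: joints at [-76.329, 23.554, -0.728, 91.456, 0.321, 64.991, -4.71], TCP at [0.189, 0.596, 0.245] pointing down, gripper open.
Joint ranges: [-169.25, 169.25], [-16.82, 113.86], [-84.01, 82.57], [7.8, 145.47], [-59.2, 239.2], [7.22, 106.19], [-163.78, 163.78]. Speed limits (degrees/s): [136.94, 136.94, 172.46, 172.46, 180, 180, 180].

## Interface

Orientations are given as [roll, pitch, yaw] about the fixed x, y, z axes, in that order (R = Rz(yaw) Ry(pitch) Rx(roll)).
In Python, from workcell import read_state, capture, camera_model, hand_in, regions_of, mark_of gives the robot as it stands.
- The arm moves only by the tool drive_tool, never from a script. Its argument "commands" is a list of rows, each an object of numbers: "rx", "ry", "rz": the turn, a rotation vector about the tool's x, y, z in rad; "tx", "ty", "tz": the shift along the tool's x, y, z in m; "hand": the gripper command: -1 is fully open, 1 is shut, values between are in proportion. A call has 1 to 10 rows; each row shifts and turns the commanded pose from where the row before left it, along the tool's axes as they then stand; what a row does not reach is not made up. A row lasts 1/8 s, in which the tool goes at most 62.5 mm and 10.7 degrees, less where a joint would pass 70% of its speed; a pose out of reach is approached as far as the arm can. A call with a gripper value outside its range is refused whole. The fingers move at their own pace and stop on an object; "squeeze" is the grip in N (left out, the last holds). Time passes only in rows, so rows that do not move let the fingers close. It gives the time, the measured TCP pose, the force, the opening and the grip force at its end, in the units of the state.
- read_state(): the state, without advancing time (a new reading comes with each control period).
- capture(name): name is "side" or "top" or "wrist"; returns the picture (400x640x3 uint8, red, green, blue); there is no depth.
- camera_model(name): a dict with "camera_matrix" (3x3 intrinsics, pixels), "rvec" (rotation vector, rad) and "tvec" (3), from world to camera coordinates, as OpenCV has them. Camera axes: x right, y down, z forward; pixel columns grow to the right and rows downward; lengths in m; the calibration is good to about 2 mm. A picture is of the moment at which its call begins: read the wrist's pose just before it. camera_model takes no time and is no camera call; for the wrist camera it gives the pose at the moment of the call.
- hand_in(): hands the job in; it is judged then, once.
Trained networks look in the newest picture that a camera, given by its name, has taken for a name from the list of things; names that differ only in an ending like _2 or _b are one class to them, and where a whole thing is asked for, a point or a joint stands for the part that bears it (a point fixed in the world has none). Each returns a list of dicts, best first, with "score" (0 to 1); they miss things now and then, are a little off and sometimes report something else, mostly with a low value. They report only what shows in the picture. A call takes as long as a camera call. They do not tell look-alikes from the thing itself.
- regions_of(thing, camera): "pixels" (400x640 bool, what is visible of it) and "box" ([left, top, right, bottom] in pixels, round what is visible of it).
- mark_of(thing, camera): "uv" ([column, row] in pixels: a listed point, or the origin of a listed thing).
The state is a dict: "t": time; "joints": joint angles; "joint_vel": joint speeds; "joint_efforts": joint torques, N m; "eef_pos": TCP position; "ee_rot": TCP orientation; "ft_force": force on the tool from outside, world axes, zero at the start; "moment": the same for the moment, N m; "opening": opening from 0.0 (shut) to 1.0 (fully open); "grasp_force": force on a finger pad.
Only numpy, scipy, OpenCV 4.12 (cv2) and the standard library are available. Lean on these libraries where they do the work, as an engineer would, in place of code of your own. Each camera call takes 0.05 s, during which the arm holds its last target. There are 200 camera calls.

## Task

One of the two closed tubs is full of glass and the other is nearly empty. While both still stand on the mat, lift one end of the amber-lidded tub slightly (10 to 20 mm, the other end staying on the mat) for a moment to feel its weight, set it down, and then do the same with the green-lidded tub. Then lay the full tub lengthwise and flat on the sloping deck of the stock rack and stand the nearly empty one lengthwise in the flat blue tray, both lid up, inside the rims and about midway; set them down gently, do not drop them or tip them over, and leave the other things on the table where they lie.

Things in the scene. Friction and masses are not known exactly. Their poses are not given: they have to be found in the camera images.
- tub_amber_mid (a point): centre (half-way up) of the closed white tub with the amber lid: 140 mm long (its x) x 56 mm wide (its y) x 66 mm high (its z), lid flush with the walls, standing on the mat; centre of mass within 2 mm of this point's x, y. The two tubs differ outside only in lid colour. One (either one, at random) is full of glass, 0.78 to 0.94 kg in all; the other is nearly empty, 0.16 to 0.21 kg. Rigid; the contents do not shift.
- tub_green_mid (a point): centre (half-way up) of the closed white tub with the green lid: 140 mm long (its x) x 56 mm wide (its y) x 66 mm high (its z), lid flush with the walls, standing on the mat; centre of mass within 2 mm of this point's x, y. The two tubs differ outside only in lid colour. One (either one, at random) is full of glass, 0.78 to 0.94 kg in all; the other is nearly empty, 0.16 to 0.21 kg. Rigid; the contents do not shift.
- tub_amber: the same amber-lidded tub; origin at the centre of its underside, z up
- tub_green: the same green-lidded tub; origin at the centre of its underside, z up
- deck: sloping plywood deck of the fixed stock rack (it stands on the mat, left or right). Origin: centre of the deck's upper surface, 75 mm above the table. x runs up the slope (30 degrees to the level, low end towards the robot), y across it, z square to the surface. Free surface between the stops: 192 mm along x (-92 to +100), 110 mm along y. A lip 14 mm high (square to the deck) closes the low end and guides 12 mm high run along both sides.
- tray_floor (a point): centre of the inner floor of the fixed flat blue refill tray (on the mat, on the side away from the rack); floor 8 mm above the table, z up; inside 200 mm (x) by 120 mm (y), rim 9 mm above the floor, walls 5 mm thick
- mat: green cutting mat with a pale grid, 600 (x) x 900 (y) mm, fixed; its top is 3 mm above the table, origin at the centre of its underside
- glass_brown: brown glass sheet, 90 x 70 x 4 mm, lying beyond the tubs; a bystander, origin at the centre of its underside
- glass_green: green glass sheet, 80 x 80 x 4 mm, lying beyond the tubs; a bystander, origin at the centre of its underside
- glass_strip: amber glass strip, 110 x 18 x 4 mm, lying between the two tubs; a bystander, origin at the centre of its underside
- cutter: brass glass cutter, 150 mm long, 13 mm thick, lying on the mat; a bystander, origin at the centre of its underside
- pliers: pliers with black handles, 160 mm long, 76 mm wide, 16 mm high, lying on the mat; a bystander, origin at the centre of its underside
Not all that is in view belongs to the job. Leave any red look-alike of the tub_green alone.

How it is judged:
By the outcome, as a careful person would: the job done as asked, in the order asked, and still so for the second after the job is handed in, with the robot touching nothing.
It also fails if it takes over 72 s, if anything falls off the work surface, if the arm or the gripper's body presses on something with over 40 N, if the wrist force passes 120 N, or if a joint passes its speed limit or range.

## Working session

There is one attempt and no reset: what is moved stays moved. The work goes in short steps, Python scripts to look and compute and a tool call to move; the robot and the scene stay as the last step left them, time stands still between calls to the robot, and variables do not carry over. Pictures are saved under pics/ and viewed, at most 10 in all, crops included, and the job is handed in when it is done.

Besides the shell and the picture viewer there is one more tool, called after "Call:" as name(argument=value, ...), one argument or row to a line, values as JSON. drive_tool: Moves the arm, as the interface text tells. Its arguments: {"type":"object","properties":{"commands":{"type":"array"},"squeeze":{"type":"number"}},"required":["commands"]}

```bash
mkdir -p pics; ls; cat > h.py <<'E'
import numpy as np,cv2
from workcell import *
def ray(cam,uv,m=None):
    m=m or camera_model(cam);R=cv2.Rodrigues(np.array(m["rvec"],float))[0];t=np.array(m["tvec"],float).ravel()
    d=R.T@np.linalg.inv(np.array(m["camera_matrix"]))@np.array([uv[0],uv[1],1.]);return -R.T@t,d
def at(cam,uv,z,m=None):
    c,d=ray(cam,uv,m);return c+d*(z-c[2])/d[2]
def proj(cam,p):
    m=camera_model(cam);return cv2.projectPoints(np.array(p,float).reshape(-1,1,3),np.array(m["rvec"],float),np.array(m["tvec"],float),np.array(m["camera_matrix"],float),None)[0].reshape(-1,2)
def save(cam,n):
    im=capture(cam);cv2.imwrite(f"pics/{n}.png",im[:,:,::-1]);return im
E
python3 - <<'E'
from h import *
np.set_printoptions(precision=3,suppress=True)
a=save("top","top0");b=save("side","side0")
cv2.imwrite("pics/both0.png",cv2.resize(np.vstack([a,b])[:,:,::-1],(480,600)))
for c in("top","side"):
  for n,z in [("tub_amber_mid",.036),("tub_green_mid",.036),("deck",.075),("tray_floor",.008),("glass_strip",.003),("cutter",.003),("pliers",.003),("glass_brown",.003),("glass_green",.003)]:
    print(c,n,[(round(r["score"],2),np.round(r["uv"]),at(c,r["uv"],z)) for r in mark_of(n,c)[:3]])
s=read_state();print(s)
E
```

```text
pics
top tub_amber_mid [(0.8, array([248., 220.]), array([0.498, 0.084, 0.036]))]
top tub_green_mid [(0.95, array([321., 216.]), array([ 0.514, -0.118,  0.036])), (0.76, array([501., 259.]), array([ 0.407, -0.611,  0.036])), (0.72, array([260., 153.]), array([0.694, 0.063, 0.036]))]
top deck [(0.34, array([302., 149.]), array([ 0.696, -0.062,  0.075]))]
top tray_floor [(0.9, array([389., 197.]), array([ 0.578, -0.313,  0.008])), (0.16, array([280., 206.]), array([0.544, 0.   , 0.008]))]
top glass_strip [(0.54, array([283., 207.]), array([ 0.541, -0.005,  0.003]))]
top cutter [(0.6, array([166., 271.]), array([0.35 , 0.316, 0.003])), (0.32, array([281., 220.]), array([ 0.503, -0.002,  0.003]))]
top pliers [(0.62, array([389., 286.]), array([ 0.325, -0.313,  0.003])), (0.15, array([172., 190.]), array([0.584, 0.323, 0.003]))]
top glass_brown [(0.78, array([299., 146.]), array([ 0.728, -0.045,  0.003]))]
top glass_green [(0.84, array([260., 154.]), array([0.7  , 0.07 , 0.003])), (0.22, array([279., 222.]), array([0.497, 0.004, 0.003]))]
side tub_amber_mid [(0.73, array([307., 177.]), ar
[... 491 characters left out ...]
8, array([267., 256.]), array([ 0.337, -0.317,  0.003]))]
side glass_brown [(0.51, array([373., 198.]), array([ 0.722, -0.067,  0.003]))]
side glass_green [(0.53, array([361., 177.]), array([0.706, 0.076, 0.003]))]
{'t': 1.0, 'joints': array([-76.329,  23.554,  -0.728,  91.455,   0.323,  64.991,  -4.708]), 'joint_vel': array([ 0.063, -0.032,  0.047, -0.003, -0.033,  0.025,  0.028]), 'joint_efforts': array([  0.   , -60.042,   0.681, -29.974,   0.014,   0.002,   0.   ]), 'eef_pos': array([0.189, 0.596, 0.245]), 'ee_rot': array([179.998,   0.001, 162.425]), 'ft_force': array([-0.95 ,  0.282, -0.009]), 'moment': array([ 0.052, -0.009,  0.039]), 'grasp_force': 0.0, 'opening': 1.0028975685870642}
```

View pics/top0.png

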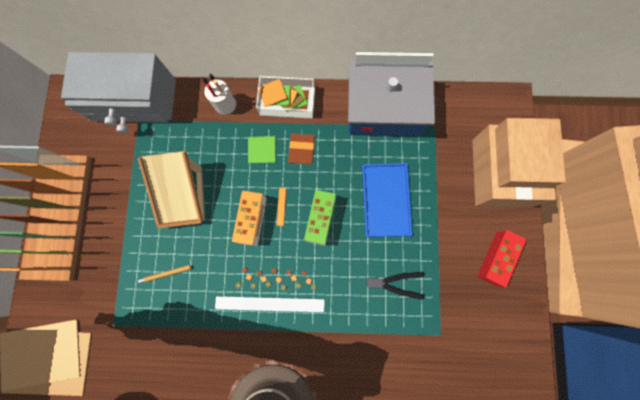

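View pics/side0.png

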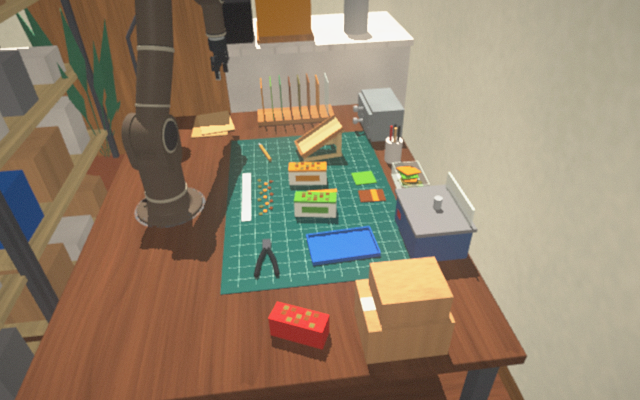

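Top view: rack with the deck at (172,188), amber tub (248,218), green tub (320,217), tray (388,200), cutter (165,273), pliers (395,285). The red look-alike at (502,258) is off the mat. Next I move above the tubs for a close look.

Call:
drive_tool(
  commands=[
    {"rz": -0.1535},
    {"rz": -0.1535},
    {"tx": -0.022,"ty": -0.041,"tz": -0.013},
    {"tx": -0.022,"ty": -0.041,"tz": -0.013},
    {"tx": -0.022,"ty": -0.041,"tz": -0.013},
    {"tx": -0.022,"ty": -0.041,"tz": -0.013},
    {"tx": -0.022,"ty": -0.041,"tz": -0.013},
    {"tx": -0.022,"ty": -0.041,"tz": -0.013},
    {"tx": -0.022,"ty": -0.041,"tz": -0.013},
    {"tx": -0.022,"ty": -0.041,"tz": -0.013},
  ],
)

```text
$.commands[0]: bad value
```

Call:
drive_tool(
  commands=[
    {"tx": -0.022,"ty": -0.041,"tz": -0.013},
    {"tx": -0.022,"ty": -0.041,"tz": -0.013},
    {"tx": -0.022,"ty": -0.041,"tz": -0.013},
    {},
    {},
  ],
)

```text
$.commands[0]: bad value
```

```bash
python3 - <<'E'
from h import *
np.set_printoptions(precision=4,suppress=True)
s=read_state();print(s["eef_pos"],s["ee_rot"],s["joints"])
m=camera_model("wrist");print(ray("wrist",(320,200))); a=save("wrist","w1")
E
```

```text
[0.1888 0.5958 0.2453] [179.9983   0.0014 162.4246] [-76.329   23.5541  -0.7276  91.455    0.3225  64.9913  -4.7078]
(array([0.1121, 0.6196, 0.3733]), array([ 0.299 , -0.0941, -0.9496]))
```

View pics/w1.png

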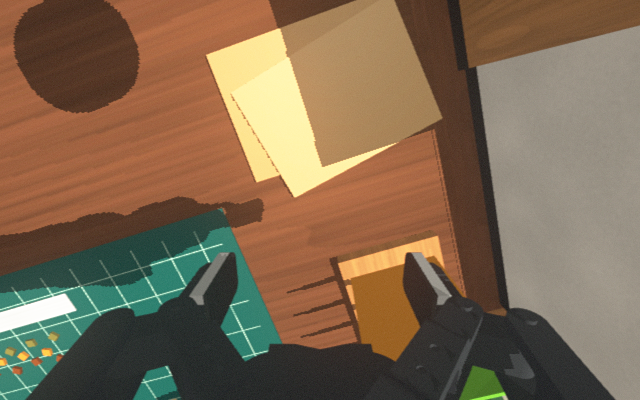

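Wrist view: only the mat corner and papers show. The refused rows probably need every key, so I resend them complete.

Call:
drive_tool(
  commands=[
    {"rx": 0,"ry": 0,"rz": -0.1535,"tx": 0,"ty": 0,"tz": 0,"hand": -1},
    {"rx": 0,"ry": 0,"rz": -0.1535,"tx": 0,"ty": 0,"tz": 0,"hand": -1},
    {"rx": 0,"ry": 0,"rz": 0,"tx": -0.024,"ty": -0.043,"tz": -0.0146,"hand": -1},
    {"rx": 0,"ry": 0,"rz": 0,"tx": -0.024,"ty": -0.043,"tz": -0.0146,"hand": -1},
    {"rx": 0,"ry": 0,"rz": 0,"tx": -0.024,"ty": -0.043,"tz": -0.0146,"hand": -1},
    {"rx": 0,"ry": 0,"rz": 0,"tx": -0.024,"ty": -0.043,"tz": -0.0146,"hand": -1},
    {"rx": 0,"ry": 0,"rz": 0,"tx": -0.024,"ty": -0.043,"tz": -0.0146,"hand": -1},
    {"rx": 0,"ry": 0,"rz": 0,"tx": -0.024,"ty": -0.043,"tz": -0.0146,"hand": -1},
    {"rx": 0,"ry": 0,"rz": 0,"tx": -0.024,"ty": -0.043,"tz": -0.0146,"hand": -1},
    {"rx": 0,"ry": 0,"rz": 0,"tx": -0.024,"ty": -0.043,"tz": -0.0146,"hand": -1},
  ],
)

```text
t: 2.3
eef_pos: [0.3814, 0.2503, 0.3629]
ee_rot: [180.0, 0.0, -180.0]
ft_force: [0.7, 1.1, -0.2]
opening: 0.996
grasp_force: 0.0
```

Call:
drive_tool(
  commands=[
    {"rx": 0,"ry": 0,"rz": 0,"tx": -0.024,"ty": -0.043,"tz": -0.0146,"hand": -1},
    {"rx": 0,"ry": 0,"rz": 0,"tx": -0.024,"ty": -0.043,"tz": -0.0146,"hand": -1},
    {"rx": 0,"ry": 0,"rz": 0,"tx": -0.024,"ty": -0.043,"tz": -0.0146,"hand": -1},
    {"rx": 0,"ry": 0,"rz": 0,"tx": 0,"ty": 0,"tz": 0,"hand": -1},
    {"rx": 0,"ry": 0,"rz": 0,"tx": 0,"ty": 0,"tz": 0,"hand": -1},
  ],
)

```text
t: 2.92
eef_pos: [0.4525, 0.1234, 0.4057]
ee_rot: [180.0, -0.0, -180.0]
ft_force: [-0.4, 0.3, 0.4]
opening: 0.997
grasp_force: 0.0
```

```bash
python3 - <<'E'
from h import *
np.set_printoptions(precision=4,suppress=True)
s=read_state();print(s["eef_pos"],s["ee_rot"],s["joints"],s["ft_force"])
a=save("wrist","w2")
for n,z in [("tub_amber_mid",.036),("tub_green_mid",.036),("deck",.075)]:
    print(n,[(round(r["score"],2),np.round(r["uv"]),at("wrist",r["uv"],z)) for r in mark_of(n,"wrist")[:3]])
E
```

```text
[0.4525 0.1234 0.4057] [ 179.9721   -0.0171 -179.9806] [-37.9905   1.3652  17.4124  98.2907  -0.4469  80.4132  69.5111] [-0.3641  0.308   0.4369]
tub_amber_mid [(0.93, array([294., 183.]), array([0.5033, 0.0784, 0.036 ]))]
tub_green_mid [(0.97, array([187., 186.]), array([ 0.5097, -0.1128,  0.036 ]))]
deck [(0.67, array([417., 227.]), array([0.5713, 0.2914, 0.075 ]))]
```

View pics/w2.png

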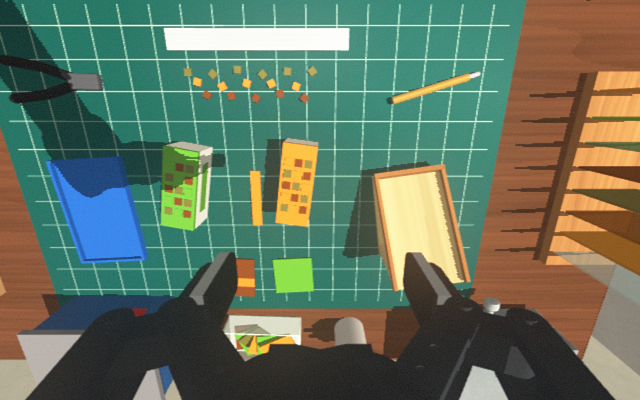

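Wrist view at 0.4 m: amber tub (297,182), green tub (186,187), strip (256,198), tray (97,210), deck (422,225), with its low end towards the robot at the top of the picture. Next I fit the poses from the outlines.

```bash
cat > fit.py <<'E'
from h import *
from scipy.optimize import least_squares
np.set_printoptions(precision=4,suppress=True)
m=camera_model("wrist");a=cv2.imread("pics/w2.png");hsv=cv2.cvtColor(a,cv2.COLOR_BGR2HSV)
def quad(lo,hi,box,close=9):
    M=cv2.inRange(hsv,lo,hi);B=np.zeros_like(M);x0,y0,x1,y1=box;B[y0:y1,x0:x1]=M[y0:y1,x0:x1]
    B=cv2.morphologyEx(B,cv2.MORPH_CLOSE,np.ones((close,close)));B=cv2.morphologyEx(B,cv2.MORPH_OPEN,np.ones((3,3)))
    c=max(cv2.findContours(B,cv2.RETR_EXTERNAL,cv2.CHAIN_APPROX_NONE)[0],key=cv2.contourArea)
    cv2.drawContours(vis,[c],-1,(255,0,255),1);return cv2.convexHull(c).reshape(-1,2).astype(float)
vis=a.copy()
for n,lo,hi,box,z in [("amber",(8,120,120),(26,255,255),(270,130,325,232),.069),("green",(36,110,60),(62,255,255),(155,135,215,235),.069),("tray",(100,130,40),(130,255,255),(40,150,155,268),.017),("strip",(8,120,120),(26,255,255),(245,160,268,232),.007)]:
    h=quad(lo,hi,box);P=np.array([at("wrist",p,z,m)[:2] for p in h],np.float32)
    (c,s,ang)=cv2.minAreaRect(P);q=cv2.boxPoints((c,s,ang));e=max([q[1]-q[0],q[2]-q[1]],key=np.linalg.norm);y=np.degrees(np.arctan2(e[1],e[0]));y=(y+90)%180-90
    print(n,np.array(c),np.array(s),"yaw %.2f"%y)
cv2.imwrite("pics/fit.png",cv2.resize(vis[120:300],None,fx=1.25,fy=1.25,interpolation=cv2.INTER_CUBIC))
cr=cv2.resize(a[150:300,350:490],None,fx=4,fy=4,interpolation=cv2.INTER_CUBIC);cv2.imwrite("pics/deck.png",cr)
E
python3 fit.py
```

```text
amber [0.5003 0.0833] [0.0578 0.1408] yaw -7.67
green [ 0.5087 -0.1055] [0.073  0.1411] yaw -10.89
tray [ 0.5684 -0.297 ] [0.2126 0.1408] yaw 3.10
strip [0.5433 0.0013] [0.0199 0.1093] yaw -1.05
```

View pics/deck.png

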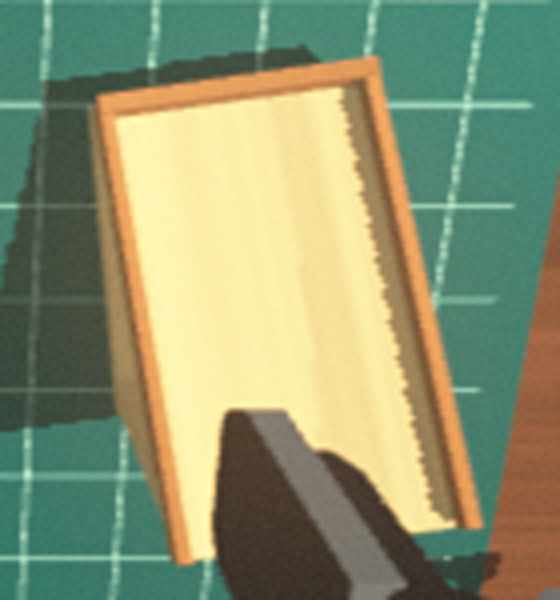

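View pics/fit.png

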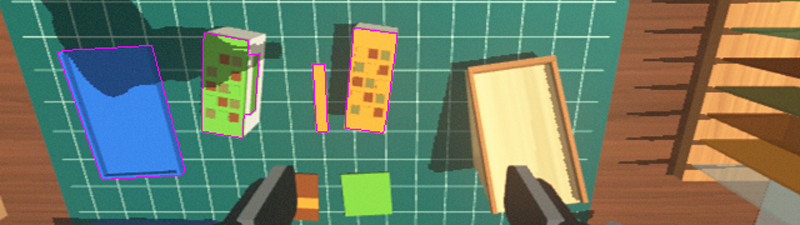

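```bash
cat > fit2.py <<'E'
from fit import *
from scipy.spatial.transform import Rotation as Ro
rv,tv,K=[np.array(m[k],float) for k in("rvec","tvec","camera_matrix")]
pj=lambda P:cv2.projectPoints(np.array(P,float).reshape(-1,1,3),rv,tv,K,None)[0].reshape(-1,2)
def Rz(y):return Ro.from_euler("z",y,degrees=True).as_matrix()
D=np.array([[-.092,-.055,.013],[-.092,.055,.013],[.1,-.055,.012],[.1,.055,.012]]);uv=np.array([[117,118],[362,85],[190,558],[458,522]])/4+[350,150]
T=Ro.from_euler("y",-30,degrees=True).as_matrix()
f=lambda p:(pj((Rz(p[2]*100)@T@D.T).T+[p[0],p[1],.075])-uv).ravel()
r=least_squares(f,[.58,.3,0]);print("deck",r.x*[1,1,100],r.fun.reshape(-1,2))
def box(h,L,W,z0,z1,g):
    C=np.array([[x,y,z] for x in(-L/2,L/2) for y in(-W/2,W/2) for z in(z0,z1)])
    def f(p):
        H=cv2.convexHull((pj((Rz(p[2]*100)@C.T).T+[p[0],p[1],0])).astype(np.float32))
        return [cv2.pointPolygonTest(H,(float(u),float(v)),True) for u,v in h]
    r=least_squares(f,g,diff_step=1e-3,x_scale=[.01,.01,.05]);return r.x*[1,1,100],np.sqrt(np.mean(r.fun**2))
def dense(h):
    return np.vstack([np.linspace(p,q,12) for p,q in zip(h,np.roll(h,-1,0))])
print("tray",box(dense(quad((100,130,40),(130,255,255),(40,150,155,268),)),.21,.13,.003,.017,[.57,-.303,.031]))
# green lid only: left of the white/green side
h=quad((36,110,60),(62,255,255),(155,135,202,235),5)
P=np.array([at("wrist",p,.069,m)[:2] for p in h],np.float32);print("greenlid",cv2.minAreaRect(P))
print(box(dense(h),.14,.056,.0685,.069,[.509,-.113,-.08]))
print("amber",box(dense(quad((8,120,120),(26,255,255),(270,130,325,232))),.14,.056,.0685,.069,[.5,.083,-.077]))
E
python3 fit2.py
```

```text
amber [0.5003 0.0833] [0.0578 0.1408] yaw -7.67
green [ 0.5087 -0.1055] [0.073  0.1411] yaw -10.89
tray [ 0.5684 -0.297 ] [0.2126 0.1408] yaw 3.10
strip [0.5433 0.0013] [0.0199 0.1093] yaw -1.05
deck [0.571  0.2925 7.9699] [[-1.3056 -1.754 ]
 [ 0.5276 -1.9523]
 [-0.4849  1.5452]
 [ 1.1867  2.5041]]
tray (array([ 0.5697, -0.302 ,  3.0738]), np.float64(0.2408708764762688))
greenlid ((0.5081064105033875, -0.10827905684709549), (0.06765052676200867, 0.14154063165187836), 80.43548583984375)
(array([ 0.5077, -0.1102, -9.8027]), np.float64(1.6369657482446058))
amber (array([ 0.5002,  0.0833, -7.5721]), np.float64(0.37304327907472934))
```

Call:
drive_tool(
  commands=[
    {"rx": 0,"ry": 0,"rz": 0,"tx": -0.0154,"ty": -0.0077,"tz": 0.041,"hand": -1},
    {"rx": 0,"ry": 0,"rz": 0,"tx": -0.0154,"ty": -0.0077,"tz": 0.041,"hand": -1},
    {"rx": 0,"ry": 0,"rz": 0,"tx": -0.0154,"ty": -0.0077,"tz": 0.041,"hand": -1},
    {"rx": 0,"ry": 0,"rz": 0,"tx": -0.0154,"ty": -0.0077,"tz": 0.041,"hand": -1},
    {"rx": 0,"ry": 0,"rz": 0,"tx": -0.0154,"ty": -0.0077,"tz": 0.041,"hand": -1},
    {"rx": 0,"ry": 0,"rz": 0,"tx": -0.0154,"ty": -0.0077,"tz": 0.041,"hand": -1},
    {"rx": 0,"ry": 0,"rz": 0.133,"tx": 0,"ty": 0,"tz": 0,"hand": -1},
    {"rx": 0,"ry": 0,"rz": 0,"tx": 0,"ty": 0,"tz": 0,"hand": -1},
    {"rx": 0,"ry": 0,"rz": 0,"tx": 0,"ty": 0,"tz": 0,"hand": -1},
  ],
)

```text
t: 4.25
eef_pos: [0.5453, 0.0775, 0.1603]
ee_rot: [180.0, 0.0, 172.6]
ft_force: [-0.4, 0.4, -0.5]
opening: 1.002
grasp_force: 0.0
```

```bash
cat > g.py <<'E'
from fit2 import *
uv=np.array([[162.4,145.6],[161.6,224.8],[199,150],[194,229]])
print(np.array([at("wrist",p,.069,m) for p in uv]))
C=np.array([[-.07,-.028,.069],[.07,-.028,.069],[-.07,.028,.069],[.07,.028,.069]])
r=least_squares(lambda p:(pj((Rz(p[2]*100)@C.T).T+[p[0],p[1],0])-uv).ravel(),[.51,-.112,-.08]);print(r.x,r.fun)
E
sed -i 's/^m=camera_model("wrist")/import pickle;m=pickle.load(open("m.pkl","rb"))/' fit.py
python3 - <<'E'
from h import *
# wrist pose at w2: rebuild the model from present one by the known tool motion
import pickle
from scipy.spatial.transform import Rotation as Ro
s=read_state();m=camera_model("wrist")
Rc=cv2.Rodrigues(np.array(m["rvec"],float))[0];t=np.array(m["tvec"],float).ravel()
Rt=Ro.from_euler("xyz",s["ee_rot"],degrees=True).as_matrix();p=np.array(s["eef_pos"])
A=Rc@Rt;b=Rc@p+t
R0=Ro.from_euler("xyz",[179.9721,-.0171,-179.9806],degrees=True).as_matrix();p0=np.array([.4525,.1234,.4057])
R=A@R0.T;pickle.dump(dict(rvec=cv2.Rodrigues(R)[0],tvec=b-R@p0,camera_matrix=m["camera_matrix"]),open("m.pkl","wb"))
E
python3 g.py
```

```text
amber [0.5006 0.0826] [0.0578 0.1408] yaw -7.79
green [ 0.5086 -0.1062] [0.0729 0.1411] yaw -11.02
tray [ 0.5679 -0.2977] [0.2126 0.1407] yaw 2.97
strip [0.5435 0.0006] [0.0199 0.1093] yaw -1.17
deck [0.5719 0.2918 7.8423] [[-1.2734 -1.7183]
 [ 0.5087 -1.9094]
 [-0.4526  1.5064]
 [ 1.1444  2.4563]]
tray (array([ 0.5691, -0.3026,  2.9283]), np.float64(0.23910873441614947))
greenlid ((0.5079895853996277, -0.1089240163564682), (0.06763596087694168, 0.14157071709632874), 80.31066131591797)
(array([ 0.5076, -0.1108, -9.9312]), np.float64(1.6347910541470034))
amber (array([ 0.5005,  0.0827, -7.6909]), np.float64(0.37596823893844633))
[[ 0.4337 -0.1283  0.069 ]
 [ 0.5709 -0.1529  0.069 ]
 [ 0.4408 -0.0707  0.069 ]
 [ 0.5789 -0.0975  0.069 ]]
[ 0.5061 -0.1123 -0.1021] [ 0.3754 -0.9458  0.2895 -0.443  -0.8872  0.8519  0.2646  0.545 ]
```

Call:
drive_tool(
  commands=[
    {"rx": 0,"ry": 0,"rz": 0,"tx": 0,"ty": 0,"tz": 0.035,"hand": -1},
    {"rx": 0,"ry": 0,"rz": 0,"tx": 0,"ty": 0,"tz": 0.035,"hand": -1},
    {"rx": 0,"ry": 0,"rz": 0,"tx": 0,"ty": 0,"tz": 0.03,"hand": -1},
    {"rx": 0,"ry": 0,"rz": 0,"tx": 0,"ty": 0,"tz": 0.017,"hand": -1},
    {"rx": 0,"ry": 0,"rz": 0,"tx": 0,"ty": 0,"tz": 0,"hand": 0.2},
    {"rx": 0,"ry": 0,"rz": 0,"tx": 0,"ty": 0,"tz": 0,"hand": 1},
    {"rx": 0,"ry": 0,"rz": 0,"tx": 0,"ty": 0,"tz": 0,"hand": 1},
    {"rx": 0,"ry": 0,"rz": 0,"tx": 0,"ty": 0,"tz": 0,"hand": 1},
    {"rx": 0,"ry": 0,"rz": 0,"tx": 0,"ty": 0,"tz": 0,"hand": 1},
  ],
  squeeze=40,
)

```text
t: 5.38
eef_pos: [0.5461, 0.0769, 0.044]
ee_rot: [180.0, 0.1, 172.4]
ft_force: [-0.2, 0.4, 6.5]
opening: 0.649
grasp_force: 43.5
```

Call:
drive_tool(
  commands=[
    {"rx": 0,"ry": -0.02625,"rz": 0,"tx": 0.0011,"ty": 0,"tz": -0.003,"hand": 1},
    {"rx": 0,"ry": -0.02625,"rz": 0,"tx": 0.0011,"ty": 0,"tz": -0.003,"hand": 1},
    {"rx": 0,"ry": -0.02625,"rz": 0,"tx": 0.0011,"ty": 0,"tz": -0.003,"hand": 1},
    {"rx": 0,"ry": -0.02625,"rz": 0,"tx": 0.0011,"ty": 0,"tz": -0.003,"hand": 1},
    {"rx": 0,"ry": 0,"rz": 0,"tx": 0,"ty": 0,"tz": 0,"hand": 1},
    {"rx": 0,"ry": 0,"rz": 0,"tx": 0,"ty": 0,"tz": 0,"hand": 1},
    {"rx": 0,"ry": 0,"rz": 0,"tx": 0,"ty": 0,"tz": 0,"hand": 1},
  ],
)

```text
t: 6.25
eef_pos: [0.5406, 0.0775, 0.0548]
ee_rot: [180.0, 6.0, 172.4]
ft_force: [3.3, -0.1, 5.2]
opening: 0.652
grasp_force: 43.4
```

```bash
python3 - <<'E'
from h import *
s=read_state();print(s["eef_pos"],s["ee_rot"],s["ft_force"],s["moment"],s["opening"]);save("side","s1")
im=cv2.imread("pics/s1.png")[120:270,230:400];cv2.imwrite("pics/s1c.png",cv2.resize(im,None,fx=4,fy=4))
s=read_state();print(s["ft_force"])
E
```

```text
[0.54057095 0.07745998 0.05484341] [179.98984023   6.04232968 172.39264265] [ 3.26428852 -0.08572125  5.16827613] [ 0.09994144 -0.0845353  -0.021444  ] 0.6517931857530266
[3.17283639 0.24483213 5.45517268]
```

View pics/s1c.png

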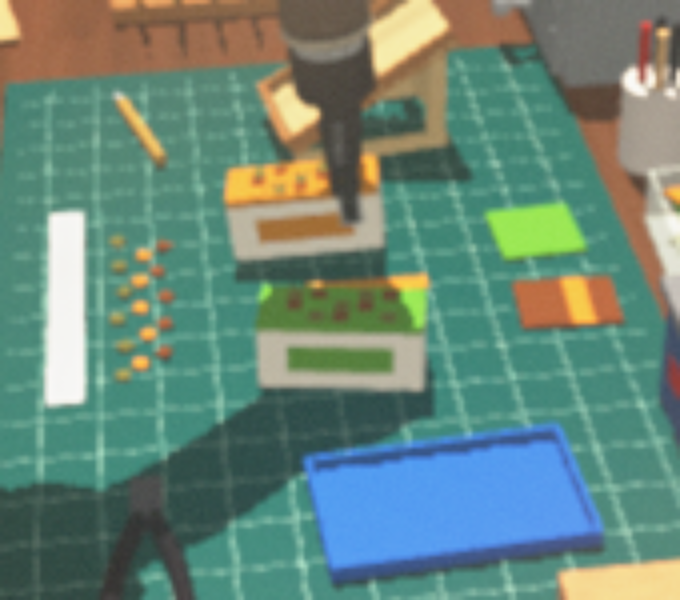

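The side view shows the amber tub's far end raised (bottom edge from (238,262) up to (385,245)), while the strip and green tub are undisturbed. The grip still presses the pivot edge down, so I ease up in millimetre steps.

Call:
drive_tool(
  commands=[
    {"rx": 0,"ry": 0,"rz": 0,"tx": 0,"ty": 0,"tz": -0.0008,"hand": 1},
    {"rx": 0,"ry": 0,"rz": 0,"tx": 0,"ty": 0,"tz": 0,"hand": 1},
    {"rx": 0,"ry": 0,"rz": 0,"tx": 0,"ty": 0,"tz": 0,"hand": 1},
  ],
  squeeze=25,
)

```text
t: 6.68
eef_pos: [0.5395, 0.0773, 0.055]
ee_rot: [-180.0, 5.9, 172.4]
ft_force: [0.1, 0.3, 0.4]
opening: 0.654
grasp_force: 43.0
```

Call:
drive_tool(
  commands=[
    {"rx": 0,"ry": 0,"rz": 0,"tx": 0,"ty": 0,"tz": -0.0006,"hand": 1},
    {"rx": 0,"ry": 0,"rz": 0,"tx": 0,"ty": 0,"tz": 0,"hand": 1},
    {"rx": 0,"ry": 0,"rz": 0,"tx": 0,"ty": 0,"tz": 0,"hand": 1},
  ],
)

```text
t: 7.05
eef_pos: [0.54, 0.0773, 0.0558]
ee_rot: [-180.0, 6.0, 172.4]
ft_force: [0.2, 0.4, -1.7]
opening: 0.651
grasp_force: 42.8
```

Call:
drive_tool(
  commands=[
    {"rx": 0,"ry": 0,"rz": 0,"tx": 0,"ty": 0,"tz": -0.0005,"hand": 1},
    {"rx": 0,"ry": 0,"rz": 0,"tx": 0,"ty": 0,"tz": 0,"hand": 1},
    {"rx": 0,"ry": 0,"rz": 0,"tx": 0,"ty": 0,"tz": 0,"hand": 1},
  ],
)

```text
t: 7.42
eef_pos: [0.5403, 0.0774, 0.0566]
ee_rot: [180.0, 6.0, 172.4]
ft_force: [-0.3, -0.2, -2.0]
opening: 0.653
grasp_force: 42.8
```

```bash
python3 - <<'E'
from h import *
for i in range(4):
  s=read_state();print(s["ft_force"].round(2),s["moment"].round(3),s["eef_pos"][2]);capture("side")
E
```

```text
[-0.29 -0.17 -2.03] [0.025 0.083 0.023] 0.056612687159722064
[-0.51 -0.3  -1.23] [0.001 0.123 0.039] 0.05658540371947387
[-1.   -0.1  -1.76] [0.047 0.078 0.009] 0.05657880509003703
[-0.32  0.08 -0.93] [ 0.017  0.047 -0.037] 0.05659091738121895
```

The force plateaus at about -1.5 N with a small moment, so amber is the nearly empty tub. I set it down and go to green.

Call:
drive_tool(
  commands=[
    {"rx": 0,"ry": 0.02625,"rz": 0,"tx": -0.0011,"ty": 0,"tz": 0.0045,"hand": 1},
    {"rx": 0,"ry": 0.02625,"rz": 0,"tx": -0.0011,"ty": 0,"tz": 0.003,"hand": 1},
    {"rx": 0,"ry": 0.02625,"rz": 0,"tx": -0.0011,"ty": 0,"tz": 0.003,"hand": 1},
    {"rx": 0,"ry": 0.02625,"rz": 0,"tx": -0.0011,"ty": 0,"tz": 0.003,"hand": 1},
    {"rx": 0,"ry": 0,"rz": 0,"tx": 0,"ty": 0,"tz": 0,"hand": 1},
    {"rx": 0,"ry": 0,"rz": 0,"tx": 0,"ty": 0,"tz": 0,"hand": 1},
    {"rx": 0,"ry": 0,"rz": 0,"tx": 0,"ty": 0,"tz": 0,"hand": -1},
    {"rx": 0,"ry": 0,"rz": 0,"tx": 0,"ty": 0,"tz": 0,"hand": -1},
    {"rx": 0,"ry": 0,"rz": 0,"tx": 0,"ty": 0,"tz": 0,"hand": -1},
    {"rx": 0,"ry": 0,"rz": 0,"tx": 0,"ty": 0,"tz": 0,"hand": -1},
  ],
)

```text
t: 8.88
eef_pos: [0.5456, 0.0766, 0.0433]
ee_rot: [-180.0, -0.0, 172.4]
ft_force: [0.7, 0.4, 0.2]
opening: 1.006
grasp_force: 0.0
```

Call:
drive_tool(
  commands=[
    {"rx": 0,"ry": 0,"rz": 0,"tx": 0,"ty": 0,"tz": -0.02,"hand": -1},
    {"rx": 0,"ry": 0,"rz": 0,"tx": 0,"ty": 0,"tz": -0.04,"hand": -1},
    {"rx": 0,"ry": 0,"rz": 0,"tx": 0,"ty": 0,"tz": -0.04,"hand": -1},
    {"rx": 0,"ry": 0,"rz": 0,"tx": -0.0078,"ty": -0.0486,"tz": 0,"hand": -1},
    {"rx": 0,"ry": 0,"rz": 0,"tx": -0.0078,"ty": -0.0486,"tz": 0,"hand": -1},
    {"rx": 0,"ry": 0,"rz": 0,"tx": -0.0078,"ty": -0.0486,"tz": 0,"hand": -1},
    {"rx": 0,"ry": 0,"rz": 0,"tx": -0.0078,"ty": -0.0486,"tz": 0,"hand": -1},
    {"rx": 0,"ry": 0,"rz": 0.045,"tx": 0,"ty": 0,"tz": 0,"hand": -1},
    {"rx": 0,"ry": 0,"rz": 0,"tx": 0,"ty": 0,"tz": 0,"hand": -1},
    {"rx": 0,"ry": 0,"rz": 0,"tx": 0,"ty": 0,"tz": 0,"hand": -1},
  ],
)

```text
t: 10.12
eef_pos: [0.5508, -0.1192, 0.1433]
ee_rot: [180.0, -0.0, 169.9]
ft_force: [1.1, 0.8, 0.4]
opening: 1.002
grasp_force: 0.0
```

Call:
drive_tool(
  commands=[
    {"rx": 0,"ry": 0,"rz": 0,"tx": 0,"ty": 0,"tz": 0.035,"hand": -1},
    {"rx": 0,"ry": 0,"rz": 0,"tx": 0,"ty": 0,"tz": 0.035,"hand": -1},
    {"rx": 0,"ry": 0,"rz": 0,"tx": 0,"ty": 0,"tz": 0.02,"hand": -1},
    {"rx": 0,"ry": 0,"rz": 0,"tx": 0,"ty": 0,"tz": 0.01,"hand": -1},
    {"rx": 0,"ry": 0,"rz": 0,"tx": 0,"ty": 0,"tz": 0,"hand": 0.2},
    {"rx": 0,"ry": 0,"rz": 0,"tx": 0,"ty": 0,"tz": 0,"hand": 1},
    {"rx": 0,"ry": 0,"rz": 0,"tx": 0,"ty": 0,"tz": 0,"hand": 1},
    {"rx": 0,"ry": 0,"rz": 0,"tx": 0,"ty": 0,"tz": 0,"hand": 1},
    {"rx": 0,"ry": 0,"rz": 0,"tx": 0,"ty": 0,"tz": 0,"hand": 1},
  ],
  squeeze=40,
)

```text
t: 11.25
eef_pos: [0.5515, -0.1206, 0.0444]
ee_rot: [-180.0, 0.1, 169.8]
ft_force: [-0.4, -1.0, 5.5]
opening: 0.65
grasp_force: 45.4
```

Call:
drive_tool(
  commands=[
    {"rx": 0,"ry": -0.02625,"rz": 0,"tx": 0.0011,"ty": 0,"tz": -0.0032,"hand": 1},
    {"rx": 0,"ry": -0.02625,"rz": 0,"tx": 0.0011,"ty": 0,"tz": -0.0032,"hand": 1},
    {"rx": 0,"ry": -0.02625,"rz": 0,"tx": 0.0011,"ty": 0,"tz": -0.0032,"hand": 1},
    {"rx": 0,"ry": -0.02625,"rz": 0,"tx": 0.0011,"ty": 0,"tz": -0.0032,"hand": 1},
    {"rx": 0,"ry": 0,"rz": 0,"tx": 0,"ty": 0,"tz": 0,"hand": 1},
    {"rx": 0,"ry": 0,"rz": 0,"tx": 0,"ty": 0,"tz": 0,"hand": 1},
    {"rx": 0,"ry": 0,"rz": 0,"tx": 0,"ty": 0,"tz": 0,"hand": 1},
  ],
)

```text
t: 12.12
eef_pos: [0.5448, -0.1188, 0.0553]
ee_rot: [180.0, 5.9, 169.8]
ft_force: [-1.8, 1.0, -5.1]
opening: 0.655
grasp_force: 44.2
```

-5 N while the end is up means green is the full tub. I set it down and regrip it at mid-length.

Call:
drive_tool(
  commands=[
    {"rx": 0,"ry": 0.02625,"rz": 0,"tx": -0.0011,"ty": 0,"tz": 0.0032,"hand": 1},
    {"rx": 0,"ry": 0.02625,"rz": 0,"tx": -0.0011,"ty": 0,"tz": 0.0032,"hand": 1},
    {"rx": 0,"ry": 0.02625,"rz": 0,"tx": -0.0011,"ty": 0,"tz": 0.0032,"hand": 1},
    {"rx": 0,"ry": 0.02625,"rz": 0,"tx": -0.0011,"ty": 0,"tz": 0.003,"hand": 1},
    {"rx": 0,"ry": 0,"rz": 0,"tx": 0,"ty": 0,"tz": 0,"hand": 1},
    {"rx": 0,"ry": 0,"rz": 0,"tx": 0,"ty": 0,"tz": 0,"hand": 1},
    {"rx": 0,"ry": 0,"rz": 0,"tx": 0,"ty": 0,"tz": 0,"hand": -1},
    {"rx": 0,"ry": 0,"rz": 0,"tx": 0,"ty": 0,"tz": 0,"hand": -1},
    {"rx": 0,"ry": 0,"rz": 0,"tx": 0,"ty": 0,"tz": 0,"hand": -1},
    {"rx": 0,"ry": 0,"rz": 0,"tx": 0,"ty": 0,"tz": 0,"hand": -1},
  ],
)

```text
t: 13.38
eef_pos: [0.5513, -0.1203, 0.0438]
ee_rot: [180.0, 0.0, 169.8]
ft_force: [0.1, -0.6, -0.9]
opening: 1.001
grasp_force: 0.0
```

Call:
drive_tool(
  commands=[
    {"rx": 0,"ry": 0,"rz": 0,"tx": 0.022,"ty": 0,"tz": 0,"hand": -1},
    {"rx": 0,"ry": 0,"rz": 0,"tx": 0.022,"ty": 0,"tz": 0,"hand": -1},
    {"rx": 0,"ry": 0,"rz": 0,"tx": 0,"ty": 0,"tz": 0,"hand": -1},
    {"rx": 0,"ry": 0,"rz": 0,"tx": 0,"ty": 0,"tz": 0,"hand": 0.2},
    {"rx": 0,"ry": 0,"rz": 0,"tx": 0,"ty": 0,"tz": 0,"hand": 1},
    {"rx": 0,"ry": 0,"rz": 0,"tx": 0,"ty": 0,"tz": 0,"hand": 1},
    {"rx": 0,"ry": 0,"rz": 0,"tx": 0,"ty": 0,"tz": 0,"hand": 1},
    {"rx": 0,"ry": 0,"rz": 0,"tx": 0,"ty": 0,"tz": 0,"hand": 1},
    {"rx": 0,"ry": 0,"rz": 0,"tx": 0,"ty": 0,"tz": 0,"hand": 1},
  ],
  squeeze=70,
)

```text
t: 14.5
eef_pos: [0.5089, -0.1127, 0.0442]
ee_rot: [-180.0, 0.1, 169.8]
ft_force: [4.4, -1.1, 4.8]
opening: 0.642
grasp_force: 75.3
```

Call:
drive_tool(
  commands=[
    {"rx": 0,"ry": 0,"rz": 0,"tx": 0,"ty": 0,"tz": -0.01,"hand": 1},
    {"rx": 0,"ry": 0,"rz": 0,"tx": 0,"ty": 0,"tz": -0.03,"hand": 1},
    {"rx": 0,"ry": 0,"rz": 0,"tx": 0,"ty": 0,"tz": -0.04,"hand": 1},
    {"rx": 0,"ry": 0,"rz": 0,"tx": 0,"ty": 0,"tz": -0.04,"hand": 1},
    {"rx": 0,"ry": 0,"rz": 0,"tx": 0,"ty": 0,"tz": -0.04,"hand": 1},
    {"rx": 0,"ry": 0,"rz": 0,"tx": 0,"ty": 0,"tz": -0.03,"hand": 1},
    {"rx": 0,"ry": 0,"rz": -0.106,"tx": 0,"ty": 0,"tz": -0.01,"hand": 1},
    {"rx": 0,"ry": 0,"rz": -0.106,"tx": 0,"ty": 0,"tz": 0,"hand": 1},
    {"rx": 0,"ry": 0,"rz": -0.106,"tx": 0,"ty": 0,"tz": 0,"hand": 1},
    {"rx": 0,"ry": 0,"rz": 0,"tx": 0,"ty": 0,"tz": 0,"hand": 1},
  ],
)

```text
t: 15.75
eef_pos: [0.5059, -0.1122, 0.2425]
ee_rot: [179.9, -0.2, -172.0]
ft_force: [0.1, -0.1, -8.7]
opening: 0.646
grasp_force: 77.6
```

Call:
drive_tool(
  commands=[
    {"rx": 0,"ry": 0,"rz": 0,"tx": -0.0037,"ty": 0.0195,"tz": 0,"hand": 1},
    {"rx": 0,"ry": 0,"rz": 0,"tx": -0.0074,"ty": 0.039,"tz": 0,"hand": 1},
    {"rx": 0,"ry": 0,"rz": 0,"tx": -0.0074,"ty": 0.039,"tz": 0,"hand": 1},
    {"rx": 0,"ry": 0,"rz": 0,"tx": -0.0074,"ty": 0.039,"tz": 0,"hand": 1},
    {"rx": 0,"ry": 0,"rz": 0,"tx": -0.0074,"ty": 0.039,"tz": 0,"hand": 1},
    {"rx": 0,"ry": 0,"rz": 0,"tx": -0.0074,"ty": 0.039,"tz": 0,"hand": 1},
    {"rx": 0,"ry": 0,"rz": 0,"tx": -0.0074,"ty": 0.039,"tz": 0,"hand": 1},
    {"rx": 0,"ry": 0,"rz": 0,"tx": -0.0074,"ty": 0.039,"tz": 0,"hand": 1},
    {"rx": 0,"ry": 0,"rz": 0,"tx": -0.0074,"ty": 0.039,"tz": 0,"hand": 1},
    {"rx": 0,"ry": 0,"rz": 0,"tx": -0.0074,"ty": 0.039,"tz": 0,"hand": 1},
  ],
)

```text
t: 17.0
eef_pos: [0.5245, 0.2648, 0.2426]
ee_rot: [-179.9, -0.2, -172.1]
ft_force: [1.3, -0.7, -8.4]
opening: 0.648
grasp_force: 77.6
```

Call:
drive_tool(
  commands=[
    {"rx": 0,"ry": -0.1047,"rz": 0,"tx": -0.0037,"ty": 0.0195,"tz": 0,"hand": 1},
    {"rx": 0,"ry": -0.1047,"rz": 0,"tx": 0,"ty": 0,"tz": 0,"hand": 1},
    {"rx": 0,"ry": -0.1047,"rz": 0,"tx": 0,"ty": 0,"tz": 0,"hand": 1},
    {"rx": 0,"ry": -0.1047,"rz": 0,"tx": 0,"ty": 0,"tz": 0,"hand": 1},
    {"rx": 0,"ry": -0.1047,"rz": 0,"tx": 0,"ty": 0,"tz": 0,"hand": 1},
    {"rx": 0,"ry": 0,"rz": 0,"tx": 0,"ty": 0,"tz": 0,"hand": 1},
    {"rx": 0,"ry": 0,"rz": 0,"tx": 0,"ty": 0,"tz": 0,"hand": 1},
    {"rx": 0,"ry": 0,"rz": 0,"tx": 0,"ty": 0,"tz": 0,"hand": 1},
  ],
)

```text
t: 18.0
eef_pos: [0.5273, 0.2838, 0.244]
ee_rot: [180.0, 29.9, -172.1]
ft_force: [0.1, 0.5, -8.5]
opening: 0.644
grasp_force: 77.7
```

```bash
python3 - <<'E'
from h import *
np.set_printoptions(precision=4,suppress=True)
s=read_state();print(s["t"],s["eef_pos"],s["ee_rot"],s["joints"],s["ft_force"],s["moment"])
save("wrist","w3");save("side","s3")
print([(r["score"],at("side",r["uv"],.075)) for r in mark_of("deck","side")[:2]],[(r["score"],r["uv"],at("wrist",r["uv"],.075)) for r in mark_of("deck","wrist")[:2]])
E
```

```text
18.0 [0.5273 0.2838 0.244 ] [ 179.9912   29.9455 -172.078 ] [-59.9158   8.7489  19.9749 119.5733  26.8636  29.2412  36.1684] [ 0.1343  0.4828 -8.4583] [-0.2239  1.353   0.0187]
[(0.93, array([0.5801, 0.3083, 0.075 ]))] []
```

View pics/w3.png

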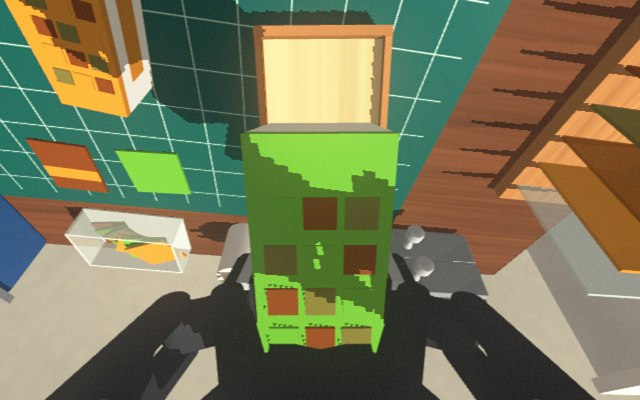

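The wrist view, square to the deck, shows the green lid with its edge from (243,133) to (398,133). The deck's lip inner edge runs (266,40) to (384,38), nearly centred. Next I work out the remaining offset.

```bash
python3 - <<'E'
from h import *
from scipy.spatial.transform import Rotation as Ro
np.set_printoptions(precision=4,suppress=True)
s=read_state();R=Ro.from_euler("xyz",s["ee_rot"],degrees=True).as_matrix();p=s["eef_pos"]
def tool(uv,zt):
    c,d=ray("wrist",uv);c=R.T@(c-p);d=R.T@d;return c+d*(zt-c[2])/d[2]
for uv in[(243,133),(398,133)]:print("lid",tool(uv,-.0248))
ez=-R[:,2]; o=np.array([.5715,.292,.075]); dz=R.T@(o-p);print("deck origin in tool",dz)
for uv,h in[((266,40),.014),((384,38),.014),((266,120),.012),((387,122),.012)]:print("deck edge",tool(uv,dz[2]-h))
a=cv2.imread("pics/w3.png");print(cv2.cvtColor(a,cv2.COLOR_BGR2HSV)[80,250:400:2].tolist())
E
```

```text
lid [ 0.0711 -0.0271 -0.0248]
lid [ 0.071   0.0276 -0.0248]
deck origin in tool [0.0451 0.0021 0.1688]
deck edge [ 0.1347 -0.0472  0.1548]
deck edge [0.1361 0.0562 0.1548]
deck edge [ 0.0668 -0.0515  0.1568]
deck edge [0.0648 0.0643 0.1568]
[[46, 47, 70], [42, 58, 75], [46, 50, 76], [20, 92, 91], [15, 150, 139], [13, 146, 143], [15, 143, 143], [14, 147, 174], [24, 91, 254], [25, 84, 253], [26, 80, 253], [26, 78, 254], [26, 79, 254], [26, 77, 254], [26, 75, 254], [26, 83, 254], [26, 77, 254], [26, 80, 253], [27, 79, 253], [26, 82, 253], [25, 85, 253], [25, 87, 252], [24, 87, 252], [25, 89, 251], [25, 89, 252], [25, 87, 251], [25, 88, 251], [25, 85, 252], [25, 85, 252], [25, 84, 253], [25, 87, 253], [26, 82, 253], [25, 84, 253], [24, 87, 252], [25, 92, 252], [25, 85, 252], [25, 86, 252], [25, 83, 253], [25, 83, 253], [24, 87, 252], [24, 87, 252], [24, 82, 252], [25, 86, 252], [25, 86, 252], [24, 91, 251], [24, 96, 247], [24, 96, 247], [23, 98, 247], [23, 98, 247], [24, 96, 247], [23, 96, 247], [23, 98, 246], [23, 98, 246], [24, 97, 248], [24, 88, 251], [24, 89, 252], [25, 87, 252], [25, 88, 252], [25, 93, 251], [24, 90, 250], [24, 99, 249], [18, 109, 166], [19, 115, 164], [20, 111, 159], [19, 110, 156], [18, 118, 143], [13, 144, 147], [15, 150, 237], [15, 153, 234], [15, 153, 236], [63, 57, 130], [77, 101, 126], [80, 101, 126], [80, 107, 126], [79, 109, 124]]
```

Call:
drive_tool(
  commands=[
    {"rx": 0,"ry": 0,"rz": 0,"tx": 0.0084,"ty": 0.0009,"tz": 0.02,"hand": 1},
    {"rx": 0,"ry": 0,"rz": 0,"tx": 0.0084,"ty": 0.0009,"tz": 0.02,"hand": 1},
    {"rx": 0,"ry": 0,"rz": 0,"tx": 0.0084,"ty": 0.0009,"tz": 0.02,"hand": 1},
    {"rx": 0,"ry": 0,"rz": 0,"tx": 0.0084,"ty": 0.0009,"tz": 0.02,"hand": 1},
    {"rx": 0,"ry": 0,"rz": 0,"tx": 0.0084,"ty": 0.0009,"tz": 0.02,"hand": 1},
    {"rx": 0,"ry": 0,"rz": 0,"tx": 0,"ty": 0,"tz": 0.012,"hand": 1},
    {"rx": 0,"ry": 0,"rz": 0,"tx": 0,"ty": 0,"tz": 0.008,"hand": 1},
    {"rx": 0,"ry": 0,"rz": 0,"tx": 0,"ty": 0,"tz": 0.002,"hand": 1},
    {"rx": 0,"ry": 0,"rz": 0,"tx": 0,"ty": 0,"tz": 0,"hand": 1},
    {"rx": 0,"ry": 0,"rz": 0,"tx": 0,"ty": 0,"tz": 0,"hand": 1},
  ],
)

```text
t: 19.45
eef_pos: [0.5504, 0.2921, 0.1177]
ee_rot: [180.0, 30.0, -172.0]
ft_force: [0.4, 0.5, -8.4]
opening: 0.648
grasp_force: 77.5
```

Call:
drive_tool(
  commands=[
    {"rx": 0,"ry": 0,"rz": 0,"tx": 0,"ty": 0,"tz": 0.0015,"hand": 1},
    {"rx": 0,"ry": 0,"rz": 0,"tx": 0,"ty": 0,"tz": 0.0015,"hand": 1},
    {"rx": 0,"ry": 0,"rz": 0,"tx": 0,"ty": 0,"tz": 0,"hand": 1},
  ],
)

```text
t: 19.82
eef_pos: [0.5517, 0.2922, 0.1144]
ee_rot: [-180.0, 30.0, -172.0]
ft_force: [-0.4, -1.0, -7.8]
opening: 0.649
grasp_force: 77.5
```

Call:
drive_tool(
  commands=[
    {"rx": 0,"ry": 0,"rz": 0,"tx": 0,"ty": 0,"tz": 0.001,"hand": 1},
    {"rx": 0,"ry": 0,"rz": 0,"tx": 0,"ty": 0,"tz": 0,"hand": 1},
  ],
)

```text
t: 20.08
eef_pos: [0.5522, 0.2922, 0.1135]
ee_rot: [-180.0, 30.0, -172.0]
ft_force: [0.2, 0.4, -8.6]
opening: 0.646
grasp_force: 77.5
```

Call:
drive_tool(
  commands=[
    {"rx": 0,"ry": 0,"rz": 0,"tx": 0,"ty": 0,"tz": 0.001,"hand": 1},
    {"rx": 0,"ry": 0,"rz": 0,"tx": 0,"ty": 0,"tz": 0,"hand": 1},
  ],
)

```text
t: 20.32
eef_pos: [0.5528, 0.2923, 0.1127]
ee_rot: [-180.0, 30.0, -172.0]
ft_force: [-0.2, -0.6, -7.6]
opening: 0.648
grasp_force: 77.5
```

Call:
drive_tool(
  commands=[
    {"rx": 0,"ry": 0,"rz": 0,"tx": 0,"ty": 0,"tz": 0.001,"hand": 1},
    {"rx": 0,"ry": 0,"rz": 0,"tx": 0,"ty": 0,"tz": 0,"hand": 1},
  ],
)

```text
t: 20.58
eef_pos: [0.5531, 0.2924, 0.112]
ee_rot: [180.0, 30.0, -172.0]
ft_force: [-2.8, -1.2, -4.8]
opening: 0.65
grasp_force: 78.2
```

Call:
drive_tool(
  commands=[
    {"rx": 0,"ry": 0,"rz": 0,"tx": 0,"ty": 0,"tz": 0.001,"hand": 1},
    {"rx": 0,"ry": 0,"rz": 0,"tx": 0,"ty": 0,"tz": 0,"hand": 1},
  ],
)

```text
t: 20.82
eef_pos: [0.5532, 0.2924, 0.112]
ee_rot: [180.0, 30.0, -172.0]
ft_force: [-14.6, -5.0, 12.4]
opening: 0.646
grasp_force: 80.7
```

Contact with the deck. I ease off the press and release.

Call:
drive_tool(
  commands=[
    {"rx": 0,"ry": 0,"rz": 0,"tx": 0,"ty": 0,"tz": -0.001,"hand": 1},
    {"rx": 0,"ry": 0,"rz": 0,"tx": 0,"ty": 0,"tz": 0,"hand": 1},
    {"rx": 0,"ry": 0,"rz": 0,"tx": 0,"ty": 0,"tz": 0,"hand": -0.36},
    {"rx": 0,"ry": 0,"rz": 0,"tx": 0,"ty": 0,"tz": 0,"hand": -0.36},
    {"rx": 0,"ry": 0,"rz": 0,"tx": 0,"ty": 0,"tz": 0,"hand": -0.65},
    {"rx": 0,"ry": 0,"rz": 0,"tx": 0,"ty": 0,"tz": 0,"hand": -0.65},
    {"rx": 0,"ry": 0,"rz": 0,"tx": 0,"ty": 0,"tz": 0,"hand": -0.65},
  ],
)

```text
t: 21.7
eef_pos: [0.5533, 0.2924, 0.112]
ee_rot: [180.0, 30.0, -172.0]
ft_force: [-0.1, 0.7, -0.4]
opening: 0.821
grasp_force: 0.0
```

```bash
python3 - <<'E'
from h import *
save("wrist","w4");save("side","s4")
s=cv2.imread("pics/s4.png")[90:240,240:400]
w=cv2.imread("pics/w4.png")
cv2.imwrite("pics/c4.png",np.hstack([cv2.resize(s,(400,375)),cv2.resize(w,(400,375))]))
E
```

```text
(no output)
```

View pics/c4.png

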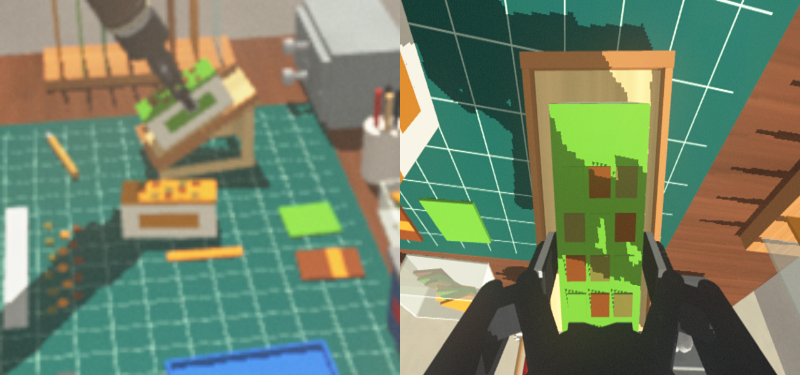

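Side and wrist views show the green tub lying flat on the deck between the guides, not sliding. I withdraw and go to the amber tub.

Call:
drive_tool(
  commands=[
    {"rx": 0,"ry": 0,"rz": 0,"tx": 0,"ty": 0,"tz": -0.015,"hand": -0.65},
    {"rx": 0,"ry": 0,"rz": 0,"tx": 0,"ty": 0,"tz": -0.04,"hand": -0.65},
    {"rx": 0,"ry": 0,"rz": 0,"tx": 0,"ty": 0,"tz": -0.045,"hand": -0.65},
    {"rx": 0,"ry": 0.1047,"rz": 0,"tx": 0,"ty": 0,"tz": 0,"hand": -0.65},
    {"rx": 0,"ry": 0.1047,"rz": 0,"tx": 0,"ty": 0,"tz": 0,"hand": -1},
    {"rx": 0,"ry": 0.1047,"rz": 0,"tx": 0,"ty": 0,"tz": 0,"hand": -1},
    {"rx": 0,"ry": 0.1047,"rz": 0,"tx": 0,"ty": 0,"tz": 0,"hand": -1},
    {"rx": 0,"ry": 0.1047,"rz": 0,"tx": 0,"ty": 0,"tz": 0,"hand": -1},
    {"rx": 0,"ry": 0,"rz": 0.136,"tx": 0,"ty": 0,"tz": 0,"hand": -1},
    {"rx": 0,"ry": 0,"rz": 0.136,"tx": 0,"ty": 0,"tz": 0,"hand": -1},
  ],
)

```text
t: 23.05
eef_pos: [0.5035, 0.2851, 0.1992]
ee_rot: [180.0, -0.0, 172.2]
ft_force: [0.0, 0.2, -0.3]
opening: 1.003
grasp_force: 0.0
```

Call:
drive_tool(
  commands=[
    {"rx": 0,"ry": 0,"rz": 0,"tx": -0.0058,"ty": -0.0503,"tz": 0,"hand": -1},
    {"rx": 0,"ry": 0,"rz": 0,"tx": -0.0058,"ty": -0.0503,"tz": 0,"hand": -1},
    {"rx": 0,"ry": 0,"rz": 0,"tx": -0.0058,"ty": -0.0503,"tz": 0,"hand": -1},
    {"rx": 0,"ry": 0,"rz": 0,"tx": -0.0058,"ty": -0.0503,"tz": 0,"hand": -1},
    {"rx": 0,"ry": 0,"rz": 0,"tx": 0,"ty": 0,"tz": 0,"hand": -1},
    {"rx": 0,"ry": 0,"rz": 0,"tx": 0,"ty": 0,"tz": 0,"hand": -1},
  ],
)

```text
t: 23.8
eef_pos: [0.5001, 0.0837, 0.1992]
ee_rot: [179.9, 0.0, 172.5]
ft_force: [-0.3, 0.7, 0.1]
opening: 1.006
grasp_force: 0.0
```

```bash
python3 - <<'E'
from h import *
np.set_printoptions(precision=4,suppress=True)
s=read_state();print(s["t"],s["eef_pos"],s["ee_rot"]);a=save("wrist","w5")
M=cv2.inRange(cv2.cvtColor(a,cv2.COLOR_RGB2HSV),(8,120,110),(26,255,255))
print([(r["score"],at("wrist",r["uv"],.036)) for r in mark_of("tub_amber_mid","wrist")[:2]])
g=save("top","t5");print([(r["score"],at("top",r["uv"],.036)) for r in mark_of("tub_amber_mid","top")[:2]])
E
```

```text
23.8 [0.5001 0.0837 0.1992] [179.9238   0.0265 172.467 ]
[]
[(0.98, array([0.496 , 0.0745, 0.036 ]))]
```

Call:
drive_tool(
  commands=[
    {"rx": 0,"ry": 0,"rz": 0,"tx": 0,"ty": 0,"tz": 0.04,"hand": -1},
    {"rx": 0,"ry": 0,"rz": 0,"tx": 0,"ty": 0,"tz": 0.04,"hand": -1},
    {"rx": 0,"ry": 0,"rz": 0,"tx": 0,"ty": 0,"tz": 0.04,"hand": -1},
    {"rx": 0,"ry": 0,"rz": 0,"tx": 0,"ty": 0,"tz": 0.025,"hand": -1},
    {"rx": 0,"ry": 0,"rz": 0,"tx": 0,"ty": 0,"tz": 0.011,"hand": -1},
    {"rx": 0,"ry": 0,"rz": 0,"tx": 0,"ty": 0,"tz": 0,"hand": 0.2},
    {"rx": 0,"ry": 0,"rz": 0,"tx": 0,"ty": 0,"tz": 0,"hand": 1},
    {"rx": 0,"ry": 0,"rz": 0,"tx": 0,"ty": 0,"tz": 0,"hand": 1},
    {"rx": 0,"ry": 0,"rz": 0,"tx": 0,"ty": 0,"tz": 0,"hand": 1},
    {"rx": 0,"ry": 0,"rz": 0,"tx": 0,"ty": 0,"tz": 0,"hand": 1},
  ],
  squeeze=45,
)

```text
t: 25.25
eef_pos: [0.5009, 0.0831, 0.0434]
ee_rot: [180.0, 0.1, 172.5]
ft_force: [-0.7, 0.2, 6.2]
opening: 0.652
grasp_force: 49.2
```

Call:
drive_tool(
  commands=[
    {"rx": 0,"ry": 0,"rz": 0,"tx": 0,"ty": 0,"tz": -0.01,"hand": 1},
    {"rx": 0,"ry": 0,"rz": 0,"tx": 0,"ty": 0,"tz": -0.035,"hand": 1},
    {"rx": 0,"ry": 0,"rz": 0,"tx": 0,"ty": 0,"tz": -0.04,"hand": 1},
    {"rx": 0,"ry": 0,"rz": 0,"tx": 0,"ty": 0,"tz": -0.035,"hand": 1},
    {"rx": 0,"ry": 0,"rz": -0.0915,"tx": 0,"ty": 0,"tz": 0,"hand": 1},
    {"rx": 0,"ry": 0,"rz": -0.0915,"tx": 0,"ty": 0,"tz": 0,"hand": 1},
    {"rx": 0,"ry": 0,"rz": 0,"tx": 0,"ty": 0,"tz": 0,"hand": 1},
  ],
)

```text
t: 26.12
eef_pos: [0.5001, 0.0827, 0.163]
ee_rot: [180.0, 0.0, -177.1]
ft_force: [0.6, 0.2, -1.8]
opening: 0.652
grasp_force: 48.6
```

Call:
drive_tool(
  commands=[
    {"rx": 0,"ry": 0,"rz": 0,"tx": -0.0054,"ty": -0.0432,"tz": 0,"hand": 1},
    {"rx": 0,"ry": 0,"rz": 0,"tx": -0.0054,"ty": -0.0432,"tz": 0,"hand": 1},
    {"rx": 0,"ry": 0,"rz": 0,"tx": -0.0054,"ty": -0.0432,"tz": 0,"hand": 1},
    {"rx": 0,"ry": 0,"rz": 0,"tx": -0.0054,"ty": -0.0432,"tz": 0,"hand": 1},
    {"rx": 0,"ry": 0,"rz": 0,"tx": -0.0054,"ty": -0.0432,"tz": 0,"hand": 1},
    {"rx": 0,"ry": 0,"rz": 0,"tx": -0.0054,"ty": -0.0432,"tz": 0,"hand": 1},
    {"rx": 0,"ry": 0,"rz": 0,"tx": -0.0054,"ty": -0.0432,"tz": 0,"hand": 1},
    {"rx": 0,"ry": 0,"rz": 0,"tx": -0.0054,"ty": -0.0432,"tz": 0,"hand": 1},
    {"rx": 0,"ry": 0,"rz": 0,"tx": -0.005,"ty": -0.043,"tz": 0,"hand": 1},
    {"rx": 0,"ry": 0,"rz": 0,"tx": 0,"ty": 0,"tz": 0,"hand": 1},
  ],
)

```text
t: 27.38
eef_pos: [0.5671, -0.3074, 0.1624]
ee_rot: [-179.8, -0.1, -177.5]
ft_force: [-0.5, 0.1, -1.4]
opening: 0.648
grasp_force: 50.0
```

Call:
drive_tool(
  commands=[
    {"rx": 0,"ry": 0,"rz": 0,"tx": 0,"ty": 0,"tz": 0,"hand": 1},
    {"rx": 0,"ry": 0,"rz": 0,"tx": 0,"ty": 0,"tz": 0,"hand": 1},
  ],
)

```text
t: 27.62
eef_pos: [0.5685, -0.3011, 0.1624]
ee_rot: [179.9, -0.0, -177.0]
ft_force: [0.1, 0.7, -0.6]
opening: 0.65
grasp_force: 50.0
```

Call:
drive_tool(
  commands=[
    {"rx": 0,"ry": 0,"rz": 0,"tx": 0,"ty": 0,"tz": 0.03,"hand": 1},
    {"rx": 0,"ry": 0,"rz": 0,"tx": 0,"ty": 0,"tz": 0.035,"hand": 1},
    {"rx": 0,"ry": 0,"rz": 0,"tx": 0,"ty": 0,"tz": 0.025,"hand": 1},
    {"rx": 0,"ry": 0,"rz": 0,"tx": 0,"ty": 0,"tz": 0.015,"hand": 1},
    {"rx": 0,"ry": 0,"rz": 0,"tx": 0,"ty": 0,"tz": 0.005,"hand": 1},
    {"rx": 0,"ry": 0,"rz": 0,"tx": 0,"ty": 0,"tz": 0.001,"hand": 1},
    {"rx": 0,"ry": 0,"rz": 0,"tx": 0,"ty": 0,"tz": 0.001,"hand": 1},
    {"rx": 0,"ry": 0,"rz": 0,"tx": 0,"ty": 0,"tz": 0,"hand": 1},
  ],
)

```text
t: 28.62
eef_pos: [0.5687, -0.3029, 0.0512]
ee_rot: [-180.0, 0.1, -177.1]
ft_force: [-0.7, -0.2, -1.9]
opening: 0.65
grasp_force: 50.1
```

Call:
drive_tool(
  commands=[
    {"rx": 0,"ry": 0,"rz": 0,"tx": 0,"ty": 0,"tz": 0.001,"hand": 1},
    {"rx": 0,"ry": 0,"rz": 0,"tx": 0,"ty": 0,"tz": 0,"hand": 1},
  ],
)

```text
t: 28.88
eef_pos: [0.5683, -0.3027, 0.0496]
ee_rot: [180.0, 0.0, -177.1]
ft_force: [0.8, 0.4, -1.9]
opening: 0.647
grasp_force: 50.1
```

Call:
drive_tool(
  commands=[
    {"rx": 0,"ry": 0,"rz": 0,"tx": 0,"ty": 0,"tz": 0.0008,"hand": 1},
    {"rx": 0,"ry": 0,"rz": 0,"tx": 0,"ty": 0,"tz": 0,"hand": 1},
  ],
)

```text
t: 29.12
eef_pos: [0.5683, -0.3027, 0.0486]
ee_rot: [180.0, -0.0, -177.1]
ft_force: [0.6, 0.9, -0.5]
opening: 0.65
grasp_force: 50.1
```

Near contact, so I lower one more step, release, withdraw and check.

Call:
drive_tool(
  commands=[
    {"rx": 0,"ry": 0,"rz": 0,"tx": 0,"ty": 0,"tz": 0.0006,"hand": 1},
    {"rx": 0,"ry": 0,"rz": 0,"tx": 0,"ty": 0,"tz": 0,"hand": 1},
    {"rx": 0,"ry": 0,"rz": 0,"tx": 0,"ty": 0,"tz": 0,"hand": -0.4},
    {"rx": 0,"ry": 0,"rz": 0,"tx": 0,"ty": 0,"tz": 0,"hand": -0.8},
    {"rx": 0,"ry": 0,"rz": 0,"tx": 0,"ty": 0,"tz": 0,"hand": -0.8},
    {"rx": 0,"ry": 0,"rz": 0,"tx": 0,"ty": 0,"tz": 0,"hand": -0.8},
    {"rx": 0,"ry": 0,"rz": 0,"tx": 0,"ty": 0,"tz": -0.015,"hand": -0.8},
    {"rx": 0,"ry": 0,"rz": 0,"tx": 0,"ty": 0,"tz": -0.04,"hand": -0.8},
    {"rx": 0,"ry": 0,"rz": 0,"tx": 0,"ty": 0,"tz": -0.05,"hand": -0.8},
    {"rx": 0,"ry": 0,"rz": 0,"tx": 0,"ty": 0,"tz": -0.06,"hand": -0.8},
  ],
)

```text
t: 30.38
eef_pos: [0.5678, -0.3026, 0.2151]
ee_rot: [180.0, -0.0, -177.1]
ft_force: [1.0, 0.6, 0.8]
opening: 0.9
grasp_force: 0.0
```

Call:
drive_tool(
  commands=[
    {"rx": 0,"ry": 0,"rz": 0,"tx": 0.05,"ty": 0,"tz": -0.03,"hand": -0.8},
    {"rx": 0,"ry": 0,"rz": 0,"tx": 0.05,"ty": 0,"tz": -0.03,"hand": -0.8},
    {"rx": 0,"ry": 0,"rz": 0,"tx": 0.05,"ty": 0,"tz": -0.03,"hand": -0.8},
    {"rx": 0,"ry": 0,"rz": 0,"tx": 0,"ty": 0,"tz": 0,"hand": -0.8},
    {"rx": 0,"ry": 0,"rz": 0,"tx": 0,"ty": 0,"tz": 0,"hand": -0.8},
  ],
)

```text
t: 31.0
eef_pos: [0.4189, -0.3102, 0.304]
ee_rot: [-180.0, 0.1, -177.1]
ft_force: [0.8, 0.1, 0.5]
opening: 0.898
grasp_force: 0.0
```

```bash
python3 - <<'E'
from h import *
np.set_printoptions(precision=4,suppress=True)
s=read_state();print(s["t"],s["eef_pos"])
a=save("top","t6")[110:310,110:450];b=save("side","s6")[90:290,220:420]
cv2.imwrite("pics/end.png",np.hstack([cv2.resize(a,(480,282)),cv2.resize(b,(282,282))])[:,:,::-1])
for n,z in [("glass_strip",.003),("cutter",.003),("pliers",.003),("glass_brown",.003),("glass_green",.003)]:
  print(n,[at("top",r["uv"],z) for r in mark_of(n,"top")[:1]])
E
```

```text
31.0 [ 0.4189 -0.3102  0.304 ]
glass_strip [array([0.5521, 0.0016, 0.003 ])]
cutter [array([0.3475, 0.3177, 0.003 ])]
pliers [array([ 0.5665, -0.3147,  0.003 ])]
glass_brown [array([ 0.7202, -0.0466,  0.003 ])]
glass_green [array([0.7089, 0.0631, 0.003 ])]
```

View pics/end.png

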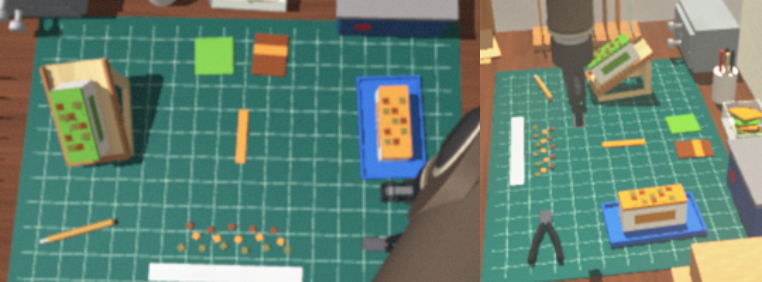

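The final views show the green tub flat on the deck within its rims, the amber tub upright in the middle of the tray, and the bystanders where they were.

```bash
python3 -c "
from workcell import hand_in
print(hand_in())"
```

```text
the job is handed in; nothing more can be done
None
```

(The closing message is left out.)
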